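# Pin the stay link in the tilted fork

### The job

The stay link is lying ready in the green tilted fork bracket. Take the long pivot pin with the red head out of the rack and thread it down the slope through the fork's upper ear, the link's eye and the lower ear until its collar sits home on the upper ear, then let go. Leave the short black-headed pin in its rack and do not disturb the spanner or the tin.

Things in the scene. Friction and masses are not known exactly. Their poses are not given: they have to be found in the camera images.
- bracket: Green fork bracket, fixed. Origin at bench level below the link eye; z up, x from the link foot to the post, roughly the robot's right. Base 195 (x -110..85) x 80 x 10 mm, post at x 43..71. Bore axis: in the bracket's xz plane through (0, 0, 90 mm), tilted 35 degrees from vertical; its upward direction is (-0.574, 0, 0.819), so a pin enters along (0.574, 0, -0.819). Two ears stand square to it.
- bore_top (a point): Centre of the upper bore's mouth, on the upper ear's flat top face: (-19.5, 0, 117.9) mm in the bracket frame; axes as the bracket's. Ears: 12 mm thick, 48 mm wide (y), coaxial 19 mm chamfered bores. The face reaches 24 mm downhill (-x) and 48 mm uphill (+x) of the bore; nothing stands above it.
- bore_low (a point): Centre of the lower bore's upper mouth, 56 mm down the bore axis from bore_top. The ears have a 44 mm gap between them; half-way across it is the fixed steel stay link's eye, 12 mm thick, with a wider 24 mm bore, already in line. Axes as the bracket's.
- tip_home (a point): Point on the bore axis 82 mm down from bore_top (14 mm beyond the lower ear), where the long pin's tip lies when the pin is home. Axes as the bracket's.
- rack: Pin rack, fixed: aluminium plate 150 (x) x 60 (y) x 12 mm on grey cheeks, top face 100 mm above the bench, origin at bench level under its centre, z up. Two 19 mm holes at x = -35 and +35 mm; one holds the long pin, the other the short pin (either way round), each hanging with its collar on the plate.
- pin_grip (a point): Centre of the long pin's red square head (24 x 24 mm, 36 tall; flats square to its x and y axes, within 0.1 rad of the rack's). z runs up the pin's axis: collar underside 24 mm below this point, tip 106 mm below. Steel shaft 16 mm diameter, 82 mm long below the collar (32 mm diameter, 6 thick), last 8 mm tapered to 10 mm; about 0.14 kg.
- pin_seat (a point): Centre of the underside of the long pin's collar. Axes as pin_grip.
- pin_tip (a point): Centre of the long pin's lower tip. Axes as pin_grip.
- short_pin_grip (a point): Centre of the black square head of the short brass pin (same head and collar, shaft only 50 mm long), a bystander in the other hole of the rack.
- spanner: Loose open-ended spanner lying flat on the bench, 151 mm long, 30 wide, 7 thick; origin under its middle. Bystander.
- flux_tin: Loose round blue tin, 71 mm diameter, 34 mm tall, origin under its centre. Bystander.
Mind the look-alikes: they are no part of the job. Of the things shaped like the part that bears pin_grip, the bare steel one is meant.

How it is judged:
At the end, for the whole second after the job is handed in: The long pin passes through the upper ear, the link eye and the lower ear, its collar's underside centre within 5 mm of the upper bore's mouth centre and its tip within 6 mm of its home point beyond the lower ear, and stays so (distance between pin_seat and bore_top below 0.005 m and distance between pin_tip and tip_home below 0.006 m); the robot touches nothing.
It fails at once if the short pin is lifted or knocked out of its place in the rack (moved more than 20 mm) (distance of short_pin_grip from where it was at the start of the episode above 0.02 m).
It fails at once if the spanner is disturbed (moved more than 30 mm) (distance of spanner from where it was at the start of the episode above 0.03 m).
It fails at once if the tin is disturbed (moved more than 30 mm) (distance of flux_tin from where it was at the start of the episode above 0.03 m).
It also fails if it takes over 48 s, if anything falls off the work surface, if the arm or the gripper's body presses on something with over 40 N, if the wrist force passes 120 N, or if a joint passes its speed limit or range.

### The arm

A 7-joint arm with a two-finger parallel gripper is mounted at the origin on a cart in front of the work surface, level with it; the furniture and walls round the work are solid. World frame = base frame: x ahead of the robot, y to its left, z up, the work surface at z = 0. Lengths are in m, angles in rad, forces in N, time in s.
With the tool pointing down it reaches from about 0.4 to 0.85 m from the base axis. Payload 10.4 kg.
Tool frame: the origin (TCP) lies at the very end of the fingers, on their centre line; the grasp point (between the pads) lies 19 mm behind it; z points along the fingers, x is the direction in which the jaws open and shut, and the axes are right-handed (so a half turn about z gives the same grasp; the last joint's range is limited). The gripper opens to 85 mm and grips with 20 to 120 N. Pads are 22 mm wide; open, the fingers measure 114 mm over their backs; the gripper's body (76 mm by 85 mm) begins 54 mm behind the grasp point. The pads swing forward as they close: fully open they stand 13 mm farther back than shut.
Start: joints at [1.197, 0.332, -0.065, 1.46, 0.022, 1.35, -0.088], TCP at [0.215, -0.587, 0.231] pointing down, gripper open.
Joint ranges: [-2.6, 2.6], [-0.5, 2.12], [-1.47, 1.34], [0.16, 2.42], [-1.27, 4.41], [0.06, 2.06], [-2.6, 2.6]. Speed limits (rad/s): [2.22, 2.22, 2.79, 2.79, 3.14, 3.14, 3.14].

### API

Orientations are given as a 3x3 rotation matrix whose columns are the frame's x, y, z axes.
In Python, from station import ctrl gives the robot as it stands.
- The arm moves only by the shell command python3 -m inch 'ROWS' [FORCE]. ROWS is JSON, a list of rows, each an object with "dp": the shift along the tool's x, y, z in mm, a list of three; "rot": the turn, a rotation vector about the tool's x, y, z in degrees, a list of three; "grip": the closure, from 0 (fully open) to 1 (shut). A call has 1 to 5 rows; each row shifts and turns the commanded pose from where the row before left it, along the tool's axes as they then stand; what a row does not reach is not made up. A row lasts 1/10 s, in which the tool goes at most 50 mm and 8.59 degrees, less where a joint would pass 70% of its speed; a pose out of reach is approached as far as the arm can. A call is refused whole if a number of a shift passes 50 or a number of a turn 8.59, either way. A call with a gripper value outside its range is refused whole. The fingers move at their own pace and stop on an object; FORCE is the grip in N (left out, the last holds). Time passes only in rows, so rows that do not move let the fingers close. It gives the time, the measured TCP pose, the force and the opening at its end, in the units of the state.
- ctrl.state(): the state, without advancing time (a new reading comes with each control period).
- ctrl.grab_frame(name): name is "scene" or "top" or "wrist"; returns a dict with "img" (384x512x3 uint8, red, green, blue), "K" (3x3 intrinsics, pixels), "R" (3x3) and "t" (3): a world point X has camera coordinates R X + t. Camera axes: x right, y down, z forward; pixel columns grow to the right and rows downward; lengths in m; the calibration is good to about 2 mm. The wrist camera is an equidistant fisheye: a pixel r from the principal point sees the ray r / f radians off the axis. A picture is of the moment at which its call begins. There is no depth.
- ctrl.close_job(): hands the job in, once; it reports no verdict.
The state is a dict: "t": time; "joints": joint angles; "dq": joint speeds; "joint_efforts": joint torques, N m; "ee_pos": TCP position; "eef_rot": TCP orientation; "force": force on the tool from outside, world axes, zero at the start; "wrist_torque": the same for the moment, N m; "opening": opening from 0.0 (shut) to 1.0 (fully open).
Only numpy, scipy, OpenCV 4.12 (cv2) and the standard library are available. Lean on these libraries where they do the work, as an engineer would, in place of code of your own. Each camera call takes 0.05 s, during which the arm holds its last target.

## Working session

There is one attempt and no reset: what is moved stays moved. The work goes in short steps, Python scripts to look and compute and a shell command to move; the robot and the scene stay as the last step left them, time stands still between calls to the robot, and variables do not carry over. Pictures are saved under pics/ and viewed, and the job is handed in when it is done.

```bash
mkdir -p pics; ls; python3 - <<'E'
from station import ctrl
import cv2,json,numpy as np
s=ctrl.state();print({k:np.round(v,3).tolist() for k,v in s.items()})
for n in ["scene","top","wrist"]:
    f=ctrl.grab_frame(n);cv2.imwrite(f"pics/{n}0.png",f["img"][:,:,::-1])
    np.savez(f"pics/{n}0.npz",**f);print(n,f["K"].tolist(),np.round(f["R"],4).tolist(),f["t"])
E
```

```text
pics
{'t': 0.0, 'joints': [1.197, 0.333, -0.065, 1.461, 0.022, 1.35, -0.088], 'dq': [0.001, -0.001, 0.001, -0.001, -0.001, 0.0, -0.001], 'joint_efforts': [-0.001, -62.545, 0.048, -39.161, 0.016, 0.01, -0.0], 'ee_pos': [0.215, -0.587, 0.231], 'eef_rot': [[0.344, -0.939, -0.001], [-0.939, -0.344, 0.001], [-0.001, 0.0, -1.0]], 'force': [-0.254, 0.29, -0.911], 'wrist_torque': [0.049, 0.024, 0.047], 'opening': 0.999}
scene [[430.55948290932736, 0.0, 262.07459097896617], [0.0, 430.55948290932736, 187.2886827873185], [0.0, 0.0, 1.0]] [[-0.8567, -0.5152, 0.0247], [-0.267, 0.4019, -0.8759], [0.4413, -0.757, -0.4819]] [0.42409216 0.283709   0.69714449]
top [[380.74221818359194, 0.0, 258.64816251095306], [0.0, 380.74221818359194, 189.6884799425602], [0.0, 0.0, 1.0]] [[-0.0004, -0.9999, 0.0124], [-0.983, -0.0018, -0.1837], [0.1837, -0.0122, -0.9829]] [-0.089094    0.56297613  0.83252296]
wrist [[297.3186396354542, 0.0, 261.1355810052576], [0.0, 297.3186396354542, 192.97140046172396], [0.0, 0.0, 1.0]] [[0.3436, -0.9391, -0.0], [-0.9069, -0.3318, 0.2596], [-0.2438, -0.0892, -0.9657]] [-0.6254698  -0.03363815  0.37769166]
```

View pics/scene0.png

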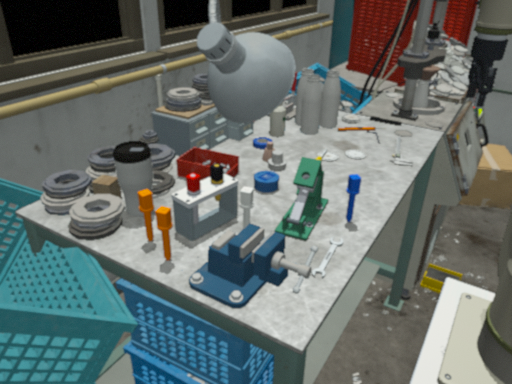

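View pics/top0.png

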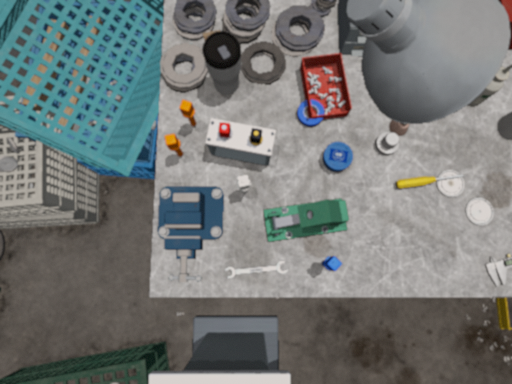

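View pics/wrist0.png

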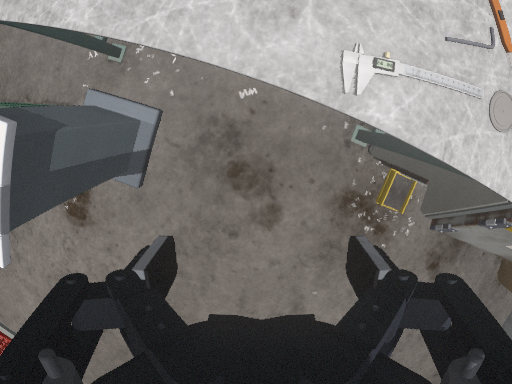

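```bash
python3 - <<'E'
import cv2
a=cv2.imread('pics/scene0.png');b=cv2.imread('pics/top0.png')
cv2.imwrite('pics/c1.png',cv2.resize(a[150:270,130:290],None,fx=5,fy=5,interpolation=cv2.INTER_CUBIC))
cv2.imwrite('pics/c2.png',cv2.resize(a[140:250,260:380],None,fx=5,fy=5,interpolation=cv2.INTER_CUBIC))
cv2.imwrite('pics/c3.png',cv2.resize(b[110:200,195:295],None,fx=6,fy=6,interpolation=cv2.INTER_CUBIC))
cv2.imwrite('pics/c4.png',cv2.resize(b[190:280,220:350],None,fx=6,fy=6,interpolation=cv2.INTER_CUBIC))
E
```

```text
(no output)
```

View pics/c1.png

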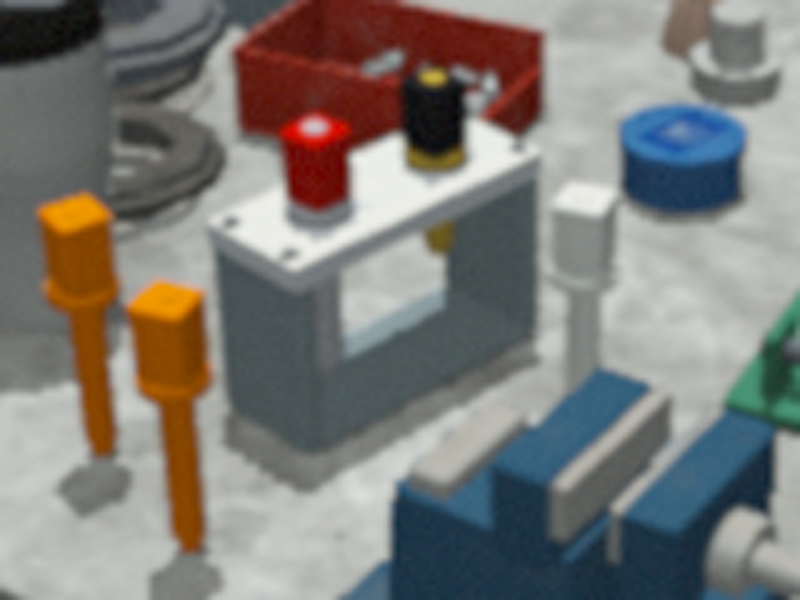

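View pics/c2.png

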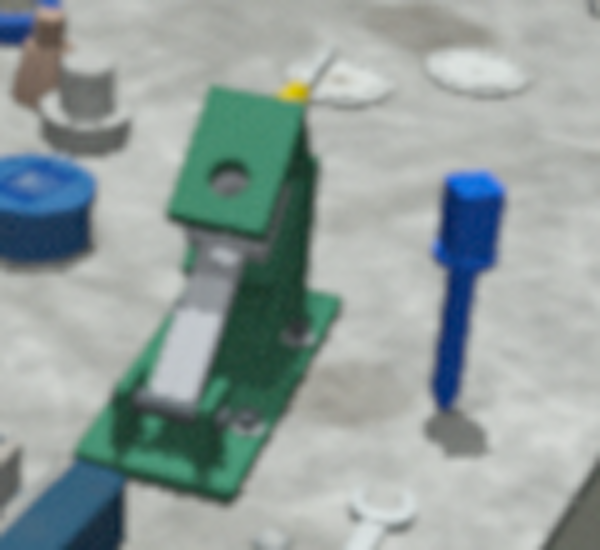

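View pics/c3.png

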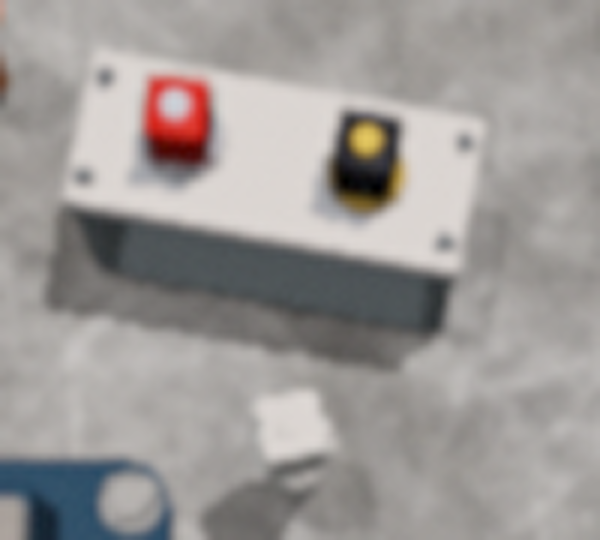

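View pics/c4.png

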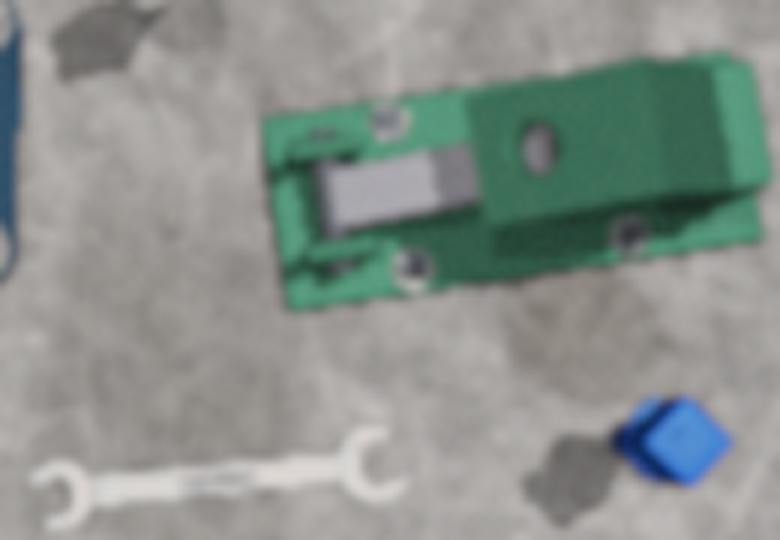

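```bash
cat > h.py <<'E'
import numpy as np
from scipy.optimize import least_squares
def ld(n): return dict(np.load(f'pics/{n}.npz'))
def proj(f,X):
    c=np.asarray(X)@f['R'].T+f['t']; p=c@f['K'].T; return p[...,:2]/p[...,2:]
def T(p,X):
    c,s=np.cos(p[2]),np.sin(p[2]); R=np.array([[c,-s,0],[s,c,0],[0,0,1]])
    return np.asarray(X)@R.T+[p[0],p[1],p[3] if len(p)>3 else 0]
def tri(obs):
    r=lambda X:np.concatenate([proj(f,X)-uv for f,uv in obs])
    s=least_squares(r,[.6,0,.1]);return s.x,s.fun
E
python3 - <<'E'
from h import *
top,sc=ld('top0'),ld('scene0')
tp=lambda u,v,o,k:[o[0]+(u+.5)/k-.5,o[1]+(v+.5)/k-.5]
def fit(name,data,x0):
    M=[np.array(d[1])/1000 for d in data]
    r=lambda p:np.concatenate([proj(d[0],T(p,m))-d[2] for d,m in zip(data,M)])
    s=least_squares(r,x0,loss='soft_l1');print(name,s.x.round(4),np.round(r(s.x).reshape(-1,2),1).tolist());return s.x
B=lambda u,v:tp(u,v,(220,190),6)
S=lambda u,v:tp(u,v,(260,140),5)
a,u=np.array([-19.5,0,117.9]),np.array([.819,0,.574])
e=np.array([0,24,0])
d=[(top,[-110,40,10],B(265,118)),(top,[-110,-40,10],B(288,308)),(top,[85,-40,10],B(760,240)),(top,a,B(540,147)),(top,a-24*u+e,B(468,98)),(top,a-24*u-e,B(487,226)),
(sc,a,S(229,178)),(sc,a-24*u+e,S(167,213)),(sc,a-24*u-e,S(265,232)),(sc,a+48*u+e,S(212,88)),(sc,a+48*u-e,S(305,105)),(sc,[-110,40,10],S(78,455)),(sc,[-110,-40,10],S(228,492)),(sc,[85,-40,10],S(340,300))]
for n in ('all','top','sc'):
    dd=[x for x in d if n=='all' or x[0] is (top if n=='top' else sc)]
    p=fit('bracket '+n,dd,[.45,-.1,-1.5]);print(' bore',T(p,a/1000))
p=fit('br z',d,[.45,-.1,-1.5,0])
C=lambda u,v:tp(u,v,(195,110),6)
D=lambda u,v:tp(u,v,(130,150),5)
d=[(top,[-75,30,100],C(97,48)),(top,[75,30,100],C(488,122)),(top,[75,-30,100],C(462,272)),(top,[-75,-30,100],C(68,205)),(sc,[-75,30,100],D(210,228)),(sc,[-75,-30,100],D(293,270)),(sc,[75,-30,100],D(540,153))]
p=fit('rack',d,[.6,.05,-1.7]);print(' holes',T(p,[-.035,0,.142]),T(p,[.035,0,.142]))
p=fit('rack z',d,[.6,.05,-1.7,0])
print('red',tri([(top,C(175,105)),(sc,D(313,125))]))
print('blk',tri([(top,C(368,140)),(sc,D(433,77))]))
print('lamp',tri([(top,[430,50]),(sc,[250,78])]))
for n,t,s in [('white',[244,182],[246,190]),('blue',[332,264],[354,177]),('o1',[187,106],[145,193]),('o2',[172,142],[163,210]),('cup',[222,43],[132,152]),('tin',[338,155],[266,178])]: print(n,tri([(top,t),(sc,s)]))
E
```

```text
bracket all [ 0.4999 -0.2129 -1.4228] [[-1.4, -0.1], [-0.2, 1.2], [1.5, 0.5], [-1.3, 0.6], [-0.9, -0.1], [-0.4, 0.5], [-0.1, -0.8], [-0.5, -1.1], [-0.4, -0.7], [-0.5, -1.7], [0.3, -1.5], [-1.6, -2.0], [1.4, -1.0], [1.2, -2.0]]
 bore [ 0.4970268  -0.19360893  0.1179    ]
bracket top [ 0.5007 -0.2144 -1.4286] [[-0.7, -0.7], [0.3, 0.6], [2.0, 0.4], [-0.6, 0.1], [-0.2, -0.5], [0.2, 0.0]]
 bore [ 0.49792683 -0.19505869  0.1179    ]
bracket sc [ 0.4972 -0.2076 -1.4121] [[-0.0, 0.4], [-0.4, 0.2], [-0.1, 0.5], [-0.6, -0.7], [0.3, -0.4], [-1.4, -0.3], [2.0, 0.5], [1.1, -1.1]]
 bore [ 0.49416825 -0.18832447  0.1179    ]
br z [ 0.5009 -0.2151 -1.4256 -0.0049] [[-0.5, -0.4], [0.6, 0.8], [1.9, 0.4], [-0.6, 0.4], [-0.2, -0.2], [0.3, 0.2], [-0.3, 0.6], [-0.6, 0.3], [-0.6, 0.7], [-0.6, -0.3], [0.1, 0.0], [-1.7, -0.9], [1.2, 0.2], [1.1, -0.8]]
rack [ 0.6763 -0.0474 -1.7502] [[-0.1, 0.7], [-0.3, -0.1], [-0.6, 0.0], [-0.7, -0.5], [-0.3, -2.2], [0.9, -1.0], [0.6, -1.2]]
 holes [ 0.68255555 -0.01295322  0.142     ] [ 0.67006238 -0.08182935  0.142     ]
rack z [ 0.6779 -0.0481 -1.7494 -0.0045] [[0.4, 0.8]
[... 403 characters left out ...]
77968, -0.44619488]))
white (array([ 0.56981296, -0.05530117,  0.11750642]), array([-0.44313823, -0.93365922,  1.00883208,  0.2440015 ]))
blue (array([ 0.39427873, -0.23969729,  0.12081126]), array([-0.06316858, -0.17878011,  0.21252698,  0.01292361]))
o1 (array([0.74279746, 0.07331212, 0.11673824]), array([-0.31245453, -0.52884448,  0.5429251 ,  0.22392147]))
o2 (array([0.66087096, 0.10458888, 0.11772883]), array([-0.92832417, -1.65403026,  1.61367698,  0.59590739]))
cup (array([ 0.86967619, -0.00947357,  0.15251631]), array([ 1.34460785,  2.12451696, -2.46171237, -1.16566087]))
tin (array([ 0.65472541, -0.28387488,  0.02354687]), array([ 0.11344572,  0.24867781, -0.3012792 , -0.06464102]))
```

The target is the red head at scene (193,176) / top (224,128): it is in the rack and has a steel collar. The black-headed brass pin at scene (216,165) is the short one. The decoys, all coloured right through, are orange (145,193) and (163,210), white (246,190) and blue (354,177). The close crop confirms red.

Next I move over the rack.

```bash
python3 -m inch '[{"dp":[-24,-40,-10]},{"dp":[-24,-40,-10]},{"dp":[-24,-40,-10]},{"dp":[-24,-40,-10]},{"dp":[-24,-40,-10]}]'; python3 -m inch '[{"dp":[-24,-40,-4]},{"dp":[-24,-40,-4]},{"dp":[-24,-40,-4]},{"dp":[-24,-40,-4]},{"dp":[-24,-40,0]}]'
```

```text
validation failed for argument at $[0]...
validation failed for argument at $[0]...
```

```bash
python3 -m inch '[{"dp":[-24,-40,-10],"rot":[0,0,0],"grip":0},{"dp":[-24,-40,-10],"rot":[0,0,0],"grip":0},{"dp":[-24,-40,-10],"rot":[0,0,0],"grip":0},{"dp":[-24,-40,-10],"rot":[0,0,0],"grip":0},{"dp":[-24,-40,-10],"rot":[0,0,0],"grip":0}]'
```

```text
t: 0.65
ee_pos: [0.3622, -0.4038, 0.2816]
eef_rot: [[0.344, -0.939, -0.0], [-0.939, -0.344, -0.0], [0.0, 0.0, -1.0]]
force: [1.1, -0.7, -0.2]
opening: 0.996
```

```bash
python3 -m inch '[{"dp":[-24,-40,0],"rot":[0,0,-8.5],"grip":0},{"dp":[-30,-37,0],"rot":[0,0,-8.5],"grip":0},{"dp":[-35,-32,0],"rot":[0,0,-8.5],"grip":0},{"dp":[-39,-27,0],"rot":[0,0,-8.5],"grip":0},{"dp":[-42,-20,0],"rot":[0,0,-8.5],"grip":0}]'
```

```text
t: 1.15
ee_pos: [0.3824, -0.1876, 0.2808]
eef_rot: [[0.892, -0.452, -0.0], [-0.452, -0.892, 0.001], [-0.001, -0.001, -1.0]]
force: [-0.3, 0.1, 0.6]
opening: 1.005
```

```bash
python3 -m inch '[{"dp":[27,-41,0],"rot":[0,0,0],"grip":0},{"dp":[27,-41,0],"rot":[0,0,0],"grip":0},{"dp":[27,-41,0],"rot":[0,0,0],"grip":0},{"dp":[27,-41,0],"rot":[0,0,0],"grip":0},{"dp":[27,-41,0],"rot":[0,0,-8.5],"grip":0}]' && python3 -m inch '[{"dp":[20,-33,0],"rot":[0,0,-8.5],"grip":0},{"dp":[0,0,0],"rot":[0,0,0],"grip":0},{"dp":[0,0,0],"rot":[0,0,0],"grip":0}]'
cat >> h.py <<'E'
def snap(n,k):
    from station import ctrl; import cv2
    f=ctrl.grab_frame(n);cv2.imwrite(f'pics/{n}{k}.png',f['img'][:,:,::-1]);np.savez(f'pics/{n}{k}.npz',**f);return f
def fproj(f,X):
    c=np.asarray(X,float)@f['R'].T+f['t'];r=np.hypot(c[...,0],c[...,1]);th=np.arctan2(r,c[...,2]);F=f['K'][0,0]
    return np.stack([f['K'][0,2]+F*th*c[...,0]/r,f['K'][1,2]+F*th*c[...,1]/r],-1)
def fray(f,uv):
    d=(np.array(uv)-f['K'][:2,2])/f['K'][0,0];th=np.linalg.norm(d)
    v=np.array([*(d/th*np.sin(th)),np.cos(th)]);return -f['R'].T@f['t'],f['R'].T@v
def fat(f,uv,z):
    o,d=fray(f,uv);return o+d*(z-o[2])/d[2]
E
python3 -c "
from h import *;snap('wrist',1)"
```

```text
t: 1.65
ee_pos: [0.5976, -0.0698, 0.2812]
eef_rot: [[0.946, -0.325, 0.0], [-0.325, -0.946, -0.0], [0.0, 0.0, -1.0]]
force: [0.7, 0.0, 1.2]
opening: 1.004
t: 1.95
ee_pos: [0.6258, -0.0452, 0.2804]
eef_rot: [[0.984, -0.18, -0.002], [-0.18, -0.984, 0.001], [-0.002, -0.0, -1.0]]
force: [-0.0, -0.6, -0.2]
opening: 0.995
```

View pics/wrist1.png

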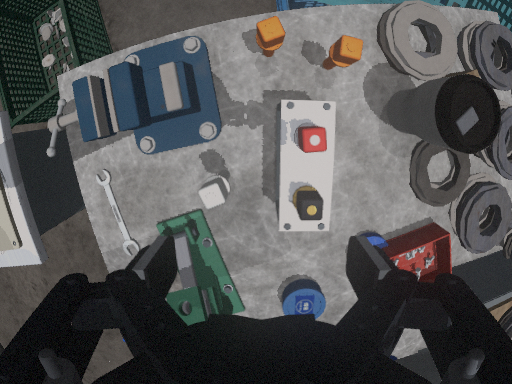

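```bash
python3 - <<'E'
from h import *;import cv2
f=ld('wrist1');i=cv2.imread('pics/wrist1.png')
cv2.imwrite('pics/c5.png',cv2.resize(i[90:240,265:350],None,fx=7,fy=4*1.75,interpolation=cv2.INTER_CUBIC)[:600])
cv2.imwrite('pics/c5b.png',cv2.resize(i[110:170,280:350],None,fx=10,fy=10,interpolation=cv2.INTER_CUBIC))
print(fproj(f,[.6833,-.0125,.142]),fproj(f,[.6705,-.0818,.142]))
E
```

```text
[313.96047481 138.91532315] [311.13645696 209.37926295]
```

View pics/c5b.png

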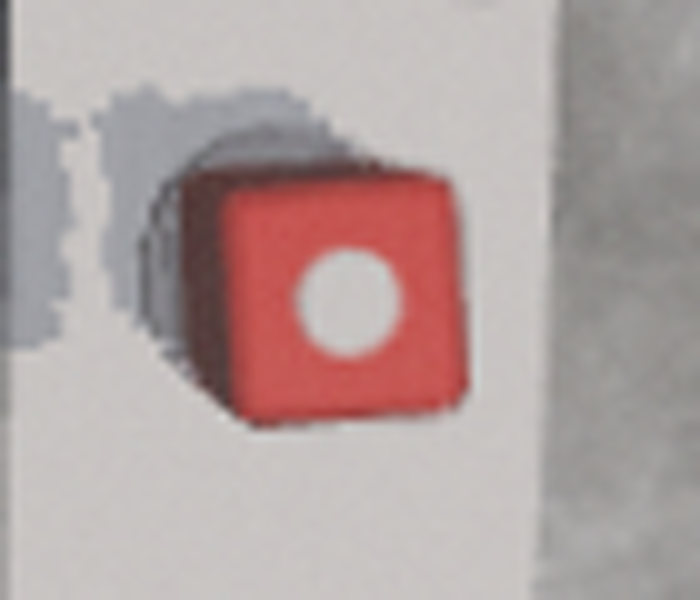

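```bash
python3 - <<'E'
from h import *
f=ld('wrist1')
P=[fat(f,[280+(u+.5)/10-.5,110+(v+.5)/10-.5],.142) for u,v in [(225,186),(452,178),(468,403),(248,420),(349,303)]]
P=np.array(P)[:,:2];print(P.round(4).tolist(),P[:4].mean(0))
for a,b in [(0,1),(3,2),(0,3),(1,2)]:
    d=P[b]-P[a];print(np.degrees(np.arctan2(d[1],d[0])),np.linalg.norm(d))
E
```

```text
[[0.6736, -0.0005], [0.6954, -0.0031], [0.6938, -0.0249], [0.6722, -0.023], [0.6836, -0.0135]] [ 0.68374922 -0.01288733]
-6.910839833145141 0.022003911084922056
-5.000806305502229 0.02163641382123726
-93.57164205331841 0.022571510158532093
-94.45575261012503 0.02183208181234586
```

```bash
python3 -m inch '[{"dp":[26,-21,20],"rot":[0,0,0],"grip":0},{"dp":[25,-21,30],"rot":[0,0,-5.3],"grip":0},{"dp":[0,0,35],"rot":[0,0,0],"grip":0},{"dp":[0,0,30],"rot":[0,0,0],"grip":0},{"dp":[0,0,0],"rot":[0,0,0],"grip":0}]' 60; python3 -c "
from h import *;snap('wrist',2)"
```

```text
t: 2.5
ee_pos: [0.6808, -0.016, 0.1622]
eef_rot: [[0.996, -0.091, -0.007], [-0.092, -0.996, -0.002], [-0.007, 0.002, -1.0]]
force: [0.4, 0.5, 0.1]
opening: 0.996
```

View pics/wrist2.png

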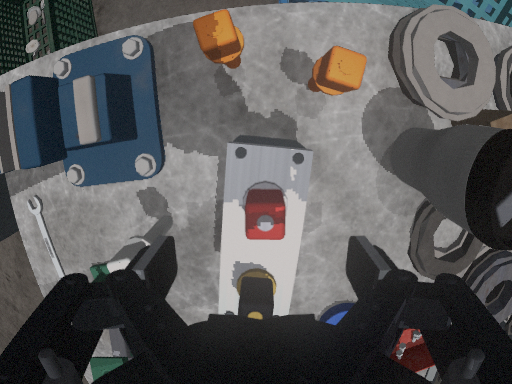

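```bash
python3 - <<'E'
from h import *
f=ld('wrist2')
print(fproj(f,[.6836,-.0130,.142]),fat(f,[265.5,223],.142))
from station import ctrl
print(ctrl.state()['ee_pos'])
E
```

```text
[265.11636461 222.1157554 ] [ 0.68377545 -0.01357359  0.142     ]
[ 0.68212922 -0.0157287   0.16538568]
```

```bash
python3 -m inch '[{"dp":[1.3,-2.4,20],"rot":[0,0,0],"grip":0},{"dp":[0,0,20],"rot":[0,0,0],"grip":0},{"dp":[0,0,15],"rot":[0,0,0],"grip":0.3},{"dp":[0,0,0],"rot":[0,0,0],"grip":0.5},{"dp":[0,0,0],"rot":[0,0,0],"grip":1}]' 60; python3 -m inch '[{"dp":[0,0,0],"rot":[0,0,0],"grip":1},{"dp":[0,0,0],"rot":[0,0,0],"grip":1},{"dp":[0,0,0],"rot":[0,0,0],"grip":1},{"dp":[0,0,0],"rot":[0,0,0],"grip":1},{"dp":[0,0,0],"rot":[0,0,0],"grip":1}]' 60;python3 -c "
from h import *;snap('wrist',3)"
```

```text
t: 3.05
ee_pos: [0.6855, -0.012, 0.1129]
eef_rot: [[0.996, -0.09, 0.001], [-0.09, -0.996, -0.0], [0.001, 0.0, -1.0]]
force: [0.2, 0.1, -0.5]
opening: 0.512
t: 3.55
ee_pos: [0.6853, -0.0116, 0.1131]
eef_rot: [[0.996, -0.089, 0.001], [-0.089, -0.996, -0.0], [0.001, 0.0, -1.0]]
force: [-3.7, -1.2, 5.5]
opening: 0.268
```

View pics/wrist3.png

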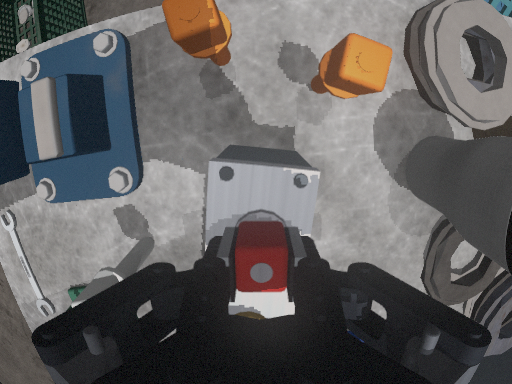

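```bash
python3 -m inch '[{"dp":[0,0,-10],"rot":[0,0,0],"grip":1},{"dp":[0,0,-25],"rot":[0,0,0],"grip":1},{"dp":[0,0,-45],"rot":[0,0,0],"grip":1},{"dp":[0,0,-45],"rot":[0,0,0],"grip":1},{"dp":[0,0,-45],"rot":[0,0,0],"grip":1}]' 80; python3 -m inch '[{"dp":[0,0,-30],"rot":[0,0,0],"grip":1},{"dp":[0,0,0],"rot":[0,0,0],"grip":1}]';python3 -c "
from h import *;snap('scene',4);snap('top',4)
from station import ctrl
s=ctrl.state();print(s['joints'],s['ee_pos'],s['force'],s['opening'])"
```

```text
t: 4.1
ee_pos: [0.6848, -0.0114, 0.2842]
eef_rot: [[0.996, -0.089, 0.001], [-0.089, -0.996, 0.0], [0.001, -0.0, -1.0]]
force: [0.9, -0.0, -0.3]
opening: 0.267
t: 4.3
ee_pos: [0.6864, -0.0109, 0.3179]
eef_rot: [[0.996, -0.089, 0.009], [-0.089, -0.996, 0.001], [0.009, -0.001, -1.0]]
force: [0.6, 1.4, -2.0]
opening: 0.266
[ 0.34397991  0.51687453 -0.63662234  1.11218507  0.29863919  1.59792526
 -0.30732144] [ 0.68515167 -0.0113443   0.31217957] [-1.17335997  0.80064776 -2.47493928] 0.26605725786687895
```

View pics/scene4.png

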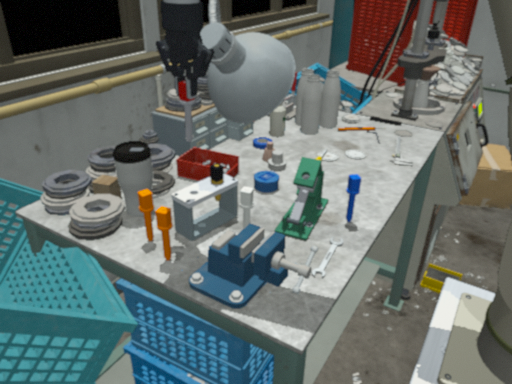

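```bash
python3 -m inch '[{"dp":[-37,25,0],"rot":[0,0,0],"grip":1},{"dp":[-37,25,0],"rot":[0,0,0],"grip":1},{"dp":[-37,25,0],"rot":[0,0,0],"grip":1},{"dp":[-37,25,0],"rot":[0,0,0],"grip":1},{"dp":[-37,25,0],"rot":[0,0,0],"grip":1}]'; cat >> h.py <<'E'
from scipy.spatial.transform import Rotation as Ro
def target(yaw):
    bx=np.array([np.cos(yaw),np.sin(yaw),0]);by=np.array([-np.sin(yaw),np.cos(yaw),0])
    z=.5736*bx+np.array([0,0,-.8192]);return np.stack([by,np.cross(z,by),z],1)
def rel(R,Rt): return np.degrees(Ro.from_matrix(R.T@Rt).as_rotvec())
E
python3 -c "
from h import *
from station import ctrl
s=ctrl.state();R=np.array(s['eef_rot']);print(s['ee_pos'],rel(R,target(-1.4256)),s['joints'],R)"
```

```text
t: 4.9
ee_pos: [0.4872, -0.1205, 0.3096]
eef_rot: [[0.996, -0.09, -0.002], [-0.09, -0.996, 0.001], [-0.002, -0.001, -1.0]]
force: [0.7, -1.0, -2.1]
opening: 0.271
[ 0.48719797 -0.12049527  0.30959569] [-34.88496827   4.24364174 -13.00705937] [ 0.75867297  0.06916472 -0.63203505  1.62148003  0.04058057  1.4667996
  0.03357179] [[ 9.95959510e-01 -8.97725621e-02 -2.35403191e-03]
 [-8.97709414e-02 -9.95962128e-01  7.85518280e-04]
 [-2.41504462e-03 -5.71020740e-04 -9.99996921e-01]]
```

```bash
python3 -m inch '[{"dp":[0,0,0],"rot":[-7,0.85,-2.6],"grip":1},{"dp":[0,0,0],"rot":[-7,0.85,-2.6],"grip":1},{"dp":[0,0,0],"rot":[-7,0.85,-2.6],"grip":1},{"dp":[0,0,0],"rot":[-7,0.85,-2.6],"grip":1},{"dp":[0,0,0],"rot":[-7,0.85,-2.6],"grip":1}]';python3 -m inch '[{"dp":[0,0,0],"rot":[0,0,0],"grip":1}]'; 
python3 -c "
from h import *
from station import ctrl
snap('wrist',5)
s=ctrl.state();R=np.array(s['eef_rot']);print(s['ee_pos'],rel(R,target(-1.4256)),s['joints'],R)"
```

```text
t: 5.4
ee_pos: [0.4893, -0.1194, 0.3107]
eef_rot: [[0.989, 0.12, 0.087], [0.148, -0.806, -0.573], [0.001, 0.58, -0.815]]
force: [-0.7, -0.5, -1.7]
opening: 0.269
t: 5.5
ee_pos: [0.4886, -0.1168, 0.3089]
eef_rot: [[0.988, 0.126, 0.086], [0.152, -0.807, -0.571], [-0.002, 0.577, -0.816]]
force: [-1.4, 0.5, -2.8]
opening: 0.268
[ 0.48884046 -0.11823077  0.30950074] [ 0.05556099 -0.06350288  0.20207496] [ 0.54391224  0.01274491 -0.79941792  1.80167466  0.62318266  1.43758045
 -0.22616689] [[ 0.98896085  0.12192887  0.08420088]
 [ 0.14817284 -0.8094701  -0.56815753]
 [-0.00111671  0.57436183 -0.81860078]]
```

View pics/wrist5.png

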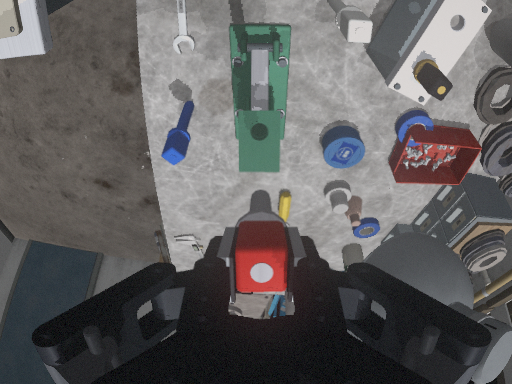

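```bash
python3 - <<'E'
import cv2
i=cv2.imread('pics/wrist5.png')
cv2.imwrite('pics/c6.png',cv2.resize(i[15:180,215:305],None,fx=8,fy=8,interpolation=cv2.INTER_CUBIC)[700:1290])
cv2.imwrite('pics/c7.png',cv2.resize(i[15:95,215:305],None,fx=7,fy=7,interpolation=cv2.INTER_CUBIC))
E
```

```text
(no output)
```

View pics/c6.png

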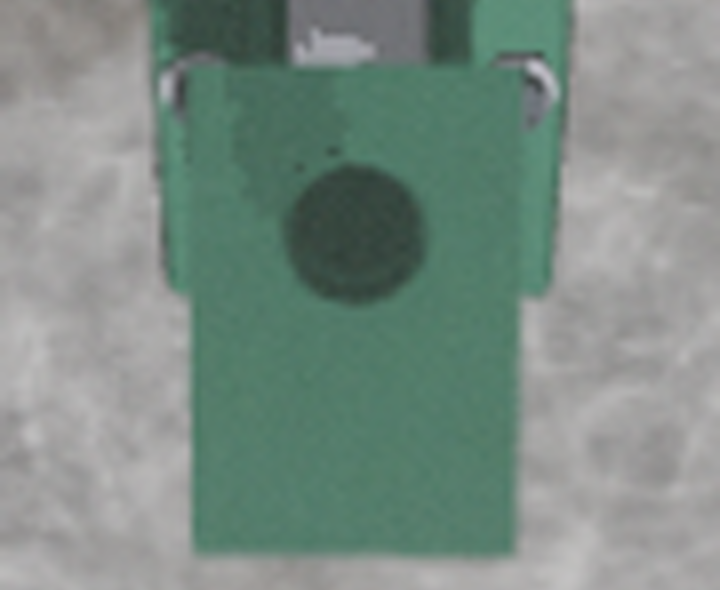

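View pics/c7.png

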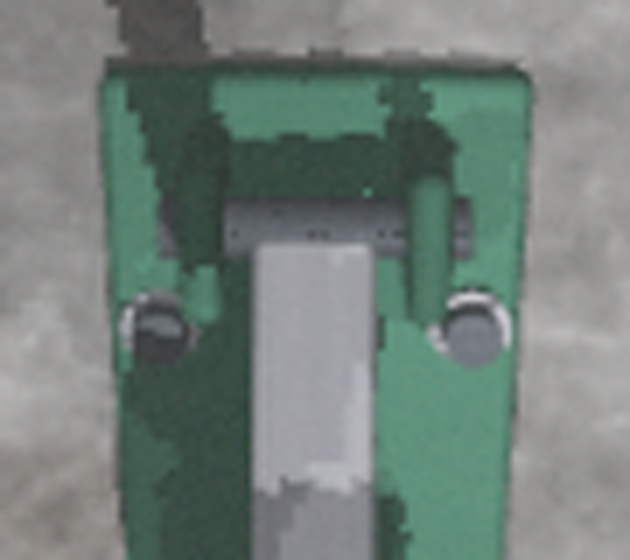

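```bash
python3 - <<'E'
from h import *
from station import ctrl
f=ld('wrist5')
a,u,e=np.array([-19.5,0,117.9]),np.array([.819,0,.574]),np.array([0,24,0])
tp=lambda U,V:[215+(U+.5)/8-.5,102.5+(V+.5)/8-.5]
tq=lambda U,V:[215+(U+.5)/7-.5,15+(V+.5)/7-.5]
d=[(a,tp(356,235)),(a-24*u-e,tp(188,65)),(a-24*u+e,tp(520,65)),(a+48*u+e,tp(518,553)),(a+48*u-e,tp(193,553)),([-110,-40,10],tq(105,70)),([-110,40,10],tq(530,70))]
M=np.array([x[0] for x in d])/1000;U=np.array([x[1] for x in d])
for x0 in ([.5,-.21,-1.42],[.5,-.21,-1.42,0]):
    s=least_squares(lambda p:(fproj(f,T(p,M))-U).ravel(),x0);print(s.x.round(4),T(s.x,a/1000).round(4),s.fun.reshape(-1,2).round(1).tolist())
s=ctrl.state();R=np.array(s['eef_rot']);p=np.array(s['ee_pos'])
# camera in tool frame, check constancy; head top
c=-f['R'].T@f['t'];print('cam in tool',R.T@(c-p))
f0=ld('wrist1')
for q in ([0,0,-.029],[0,.0015,-.029],[0,.003,-.029]):print(q,fproj(f,p+R@np.array(q)))
E
python3 -c "
import cv2
i=cv2.imread('pics/wrist5.png')
cv2.imwrite('pics/c8.png',cv2.resize(i[185:325,205:320],None,fx=5,fy=4,interpolation=cv2.INTER_CUBIC))"
```

```text
[ 0.5008 -0.2137 -1.4225] [ 0.4979 -0.1944  0.1179] [[-0.0, -1.1], [0.0, -0.5], [0.6, -0.4], [-0.1, 0.1], [-0.2, -0.0], [-1.3, 0.9], [0.9, 1.1]]
[ 5.0070e-01 -2.1300e-01 -1.4225e+00  1.0000e-03] [ 0.4978 -0.1937  0.1189] [[-0.0, -1.0], [-0.0, -0.5], [0.7, -0.3], [0.0, 0.4], [-0.2, 0.2], [-1.4, 0.6], [1.0, 0.8]]
cam in tool [-0.00043431 -0.06704763 -0.14255562]
[0, 0, -0.029] [261.04351126 271.90192509]
[0, 0.0015, -0.029] [261.0308143 274.7972154]
[0, 0.003, -0.029] [261.018249   277.65886321]
```

View pics/c8.png

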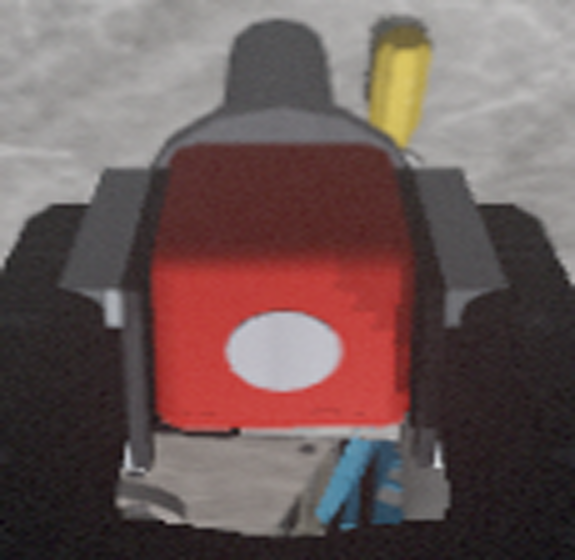

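```bash
python3 - <<'E'
from h import *
f=ld('wrist5')
from station import ctrl
s=ctrl.state();R=np.array(s['eef_rot']);p=np.array(s['ee_pos'])
for y in (0,.001,.002):print(y,[fproj(f,p+R@np.array(q)).round(1).tolist() for q in ([0,y-.008,.087],[0,y-.005,.095],[.008,y,.087],[0,y-.016,.007],[0,y-.012,-.029],[0,y-.012,.007])])
yaw=-1.423;Rt=target(yaw);bore=np.array([.4979,-.1946,.118])
print(rel(R,Rt))
for D in (.125,.136,):   # grip above bore
    tg=bore-Rt[:,2]*D+Rt[:,2]*.011-Rt[:,1]*.0006
    print(D,tg,R.T@(tg-p)*1000)
E
```

```text
0 [[260.8, 188.2], [260.8, 189.3], [270.8, 197.8], [261.0, 211.1], [261.1, 247.5], [261.0, 218.2]]
0.001 [[260.8, 189.4], [260.8, 190.5], [270.7, 199.0], [261.0, 212.9], [261.1, 249.6], [261.0, 219.9]]
0.002 [[260.8, 190.6], [260.8, 191.6], [270.7, 200.2], [261.0, 214.7], [261.1, 251.7], [261.0, 221.7]]
[0.05547786 0.02200032 0.08008738]
0.125 [ 0.4881983  -0.12943633  0.21104464] [ -2.18548212 -47.55716091  86.90869347]
0.136 [ 0.48726916 -0.12319551  0.22005584] [ -2.18971354 -47.54651232  75.90811866]
```

```bash
python3 -m inch '[{"dp":[-1.1,-24,10],"rot":[0,0,0],"grip":1},{"dp":[-1.1,-23.5,20],"rot":[0,0,0],"grip":1},{"dp":[0,0,26],"rot":[0,0,0],"grip":1},{"dp":[0,0,20],"rot":[0,0,0],"grip":1},{"dp":[0,0,0],"rot":[0,0,0],"grip":1}]'; cat > aim.py <<'E'
from h import *
from station import ctrl
import sys
ps=[];
k=sys.argv[1]; f=snap('wrist',k);s=ctrl.state()
R=np.array(s['eef_rot']);p=np.array(s['ee_pos'])
yaw=-1.423;Rt=target(yaw);bore=np.array([.4979,-.1946,.118])
print(p,s['force'],rel(R,Rt));tip=p+R@[0,.0006,.095]
print('tip rel bore in target axes mm',Rt.T@(tip-bore)*1000, 'fix in tool',R.T@(bore-tip)*1000)
print('pred bore px',fproj(f,bore))
import cv2
i=cv2.imread(f'pics/wrist{k}.png');cv2.imwrite(f'pics/cw{k}.png',cv2.resize(i[120:270,190:330],None,fx=4,fy=4,interpolation=cv2.INTER_CUBIC))
E
python3 aim.py 6
```

```text
t: 6.05
ee_pos: [0.4866, -0.1278, 0.2193]
eef_rot: [[0.99, 0.115, 0.078], [0.139, -0.811, -0.568], [-0.002, 0.573, -0.819]]
force: [-0.1, 0.2, -2.0]
opening: 0.269
[ 0.48747196 -0.12653432  0.22095796] [-0.40952273 -0.16040652 -1.05571178] [ 0.01806686  0.21884143 -0.31783888]
tip rel bore in target axes mm [ -0.65734245   3.27615885 -28.83670128] fix in tool [ 0.74926273 -3.28897928 28.83145749]
pred bore px [263.27677923 183.32257346]
```

View pics/cw6.png

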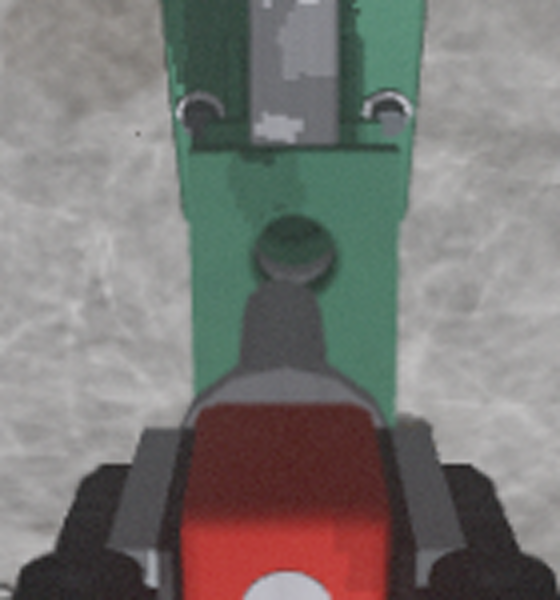

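```bash
python3 -m inch '[{"dp":[0.8,-3.6,0],"rot":[0,0,0],"grip":1},{"dp":[0,0,12],"rot":[0,0,0],"grip":1},{"dp":[0,0,10],"rot":[0,0,0],"grip":1},{"dp":[0,0,0],"rot":[0,0,0],"grip":1},{"dp":[0,0,0],"rot":[0,0,0],"grip":1}]'; 
python3 aim.py 7
```

```text
t: 6.6
ee_pos: [0.4905, -0.1345, 0.2016]
eef_rot: [[0.989, 0.118, 0.085], [0.145, -0.809, -0.57], [0.002, 0.576, -0.817]]
force: [-0.9, 0.7, -1.1]
opening: 0.269
[ 0.49067593 -0.13424518  0.20183962] [ 0.50213614 -0.45969827 -0.9741113 ] [ 0.17177591 -0.04221075 -0.15833836]
tip rel bore in target axes mm [ 1.81040572 -0.79975734 -8.53095376] fix in tool [-1.81450906  0.77914739  8.53153485]
pred bore px [259.23171343 192.90991312]
```

View pics/cw7.png

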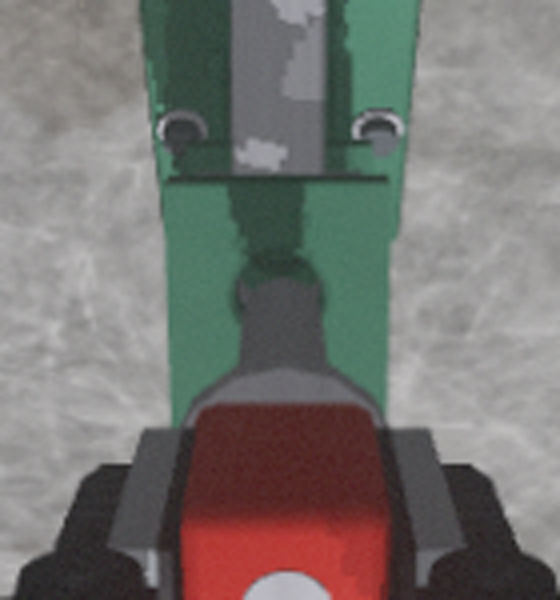

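```bash
python3 -m inch '[{"dp":[-1,0,4],"rot":[0,0,0],"grip":1},{"dp":[0,0,5],"rot":[0,0,0],"grip":1},{"dp":[0,0,5],"rot":[0,0,0],"grip":1},{"dp":[0,0,4],"rot":[0,0,0],"grip":1},{"dp":[0,0,0],"rot":[0,0,0],"grip":1}]'; 
python3 aim.py 8
```

```text
t: 7.15
ee_pos: [0.4908, -0.1452, 0.1864]
eef_rot: [[0.989, 0.118, 0.084], [0.145, -0.809, -0.57], [0.001, 0.576, -0.817]]
force: [-0.0, 0.4, -1.8]
opening: 0.268
[ 0.49102108 -0.14492543  0.18674515] [ 0.34992155  0.64201602 -1.0504276 ] [ 0.17288213 -0.00725442 -0.15093728]
tip rel bore in target axes mm [ 0.52116786 -0.76068042  9.92299704] fix in tool [-0.51786666  0.79194515 -9.92019657]
pred bore px [260.68324864 198.95753936]
```

View pics/cw8.png

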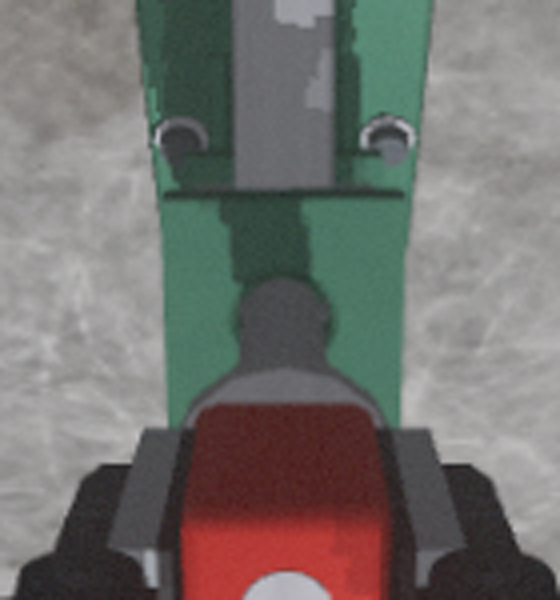

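```bash
python3 -m inch '[{"dp":[-0.3,0.7,4],"rot":[0,0,0],"grip":1},{"dp":[0,0,7],"rot":[0,0,0],"grip":1},{"dp":[0,0,8],"rot":[0,0,0],"grip":1},{"dp":[0,0,7],"rot":[0,0,0],"grip":1},{"dp":[0,0,0],"rot":[0,0,0],"grip":1}]'; 
python3 aim.py 9
```

```text
t: 7.7
ee_pos: [0.4925, -0.161, 0.1651]
eef_rot: [[0.99, 0.118, 0.083], [0.144, -0.809, -0.57], [0.0, 0.576, -0.818]]
force: [-1.1, -0.6, -2.3]
opening: 0.266
[ 0.49281729 -0.16054686  0.16558699] [ 0.81470436  0.50043784 -0.91305296] [ 0.16101273  0.03022528 -0.15315194]
tip rel bore in target axes mm [-0.06474703 -0.04251194 36.27042396] fix in tool [  0.04586396   0.14428351 -36.26827574]
pred bore px [261.62891464 208.60820731]
```

View pics/cw9.png

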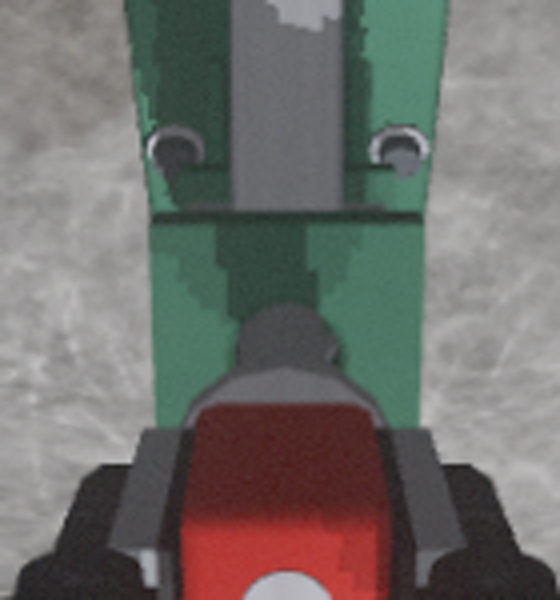

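```bash
python3 -m inch '[{"dp":[0.4,0,6],"rot":[0,0,0],"grip":1},{"dp":[0,0,6],"rot":[0,0,0],"grip":1},{"dp":[0,0,6],"rot":[0,0,0],"grip":1},{"dp":[0,0,6],"rot":[0,0,0],"grip":1},{"dp":[0,0,3],"rot":[0,0,0],"grip":1}]'; 
python3 aim.py 10
```

```text
t: 8.25
ee_pos: [0.4956, -0.176, 0.1435]
eef_rot: [[0.989, 0.118, 0.085], [0.145, -0.809, -0.57], [0.001, 0.576, -0.817]]
force: [0.5, -0.2, -1.3]
opening: 0.264
[ 0.49553765 -0.17609036  0.14330062] [-0.35714089 -0.66425217 -1.57028251] [ 0.16749213  0.02278881 -0.15576784]
tip rel bore in target axes mm [ 0.34932278  0.10736674 63.57565482] fix in tool [ -0.37464595   0.07946335 -63.57219509]
pred bore px [260.20733965 221.67292812]
```

View pics/cw10.png

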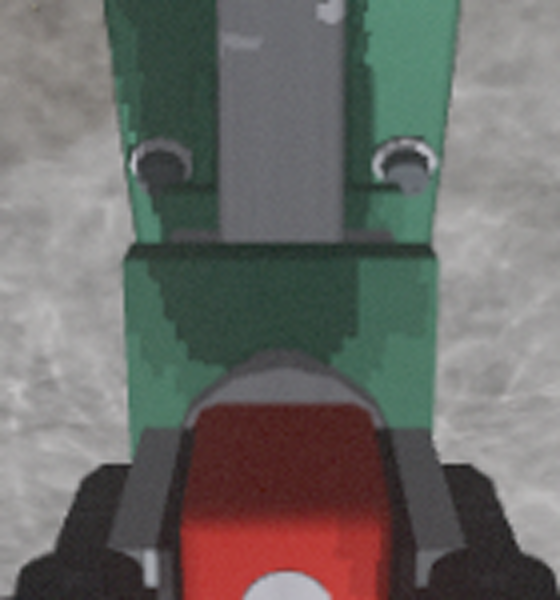

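```bash
python3 -m inch '[{"dp":[-0.2,0,4],"rot":[0,0,0],"grip":1},{"dp":[0,0,4],"rot":[0,0,0],"grip":1},{"dp":[0,0,4],"rot":[0,0,0],"grip":1},{"dp":[0,0,4],"rot":[0,0,0],"grip":1},{"dp":[0,0,1],"rot":[0,0,0],"grip":1}]'; 
python3 aim.py 11
```

```text
t: 8.8
ee_pos: [0.4969, -0.1855, 0.1298]
eef_rot: [[0.989, 0.118, 0.085], [0.145, -0.809, -0.57], [0.002, 0.576, -0.817]]
force: [0.1, 0.0, -1.7]
opening: 0.268
[ 0.49695691 -0.18547189  0.12984354] [ 0.82046869 -0.18505137 -1.68586676] [ 0.17431374 -0.0071817  -0.15333508]
tip rel bore in target axes mm [ 0.42129925  0.17253496 80.04206045] fix in tool [-4.11401332e-01  7.20920296e-02 -8.00380395e+01]
pred bore px [260.34707025 231.95371287]
```

View pics/cw11.png

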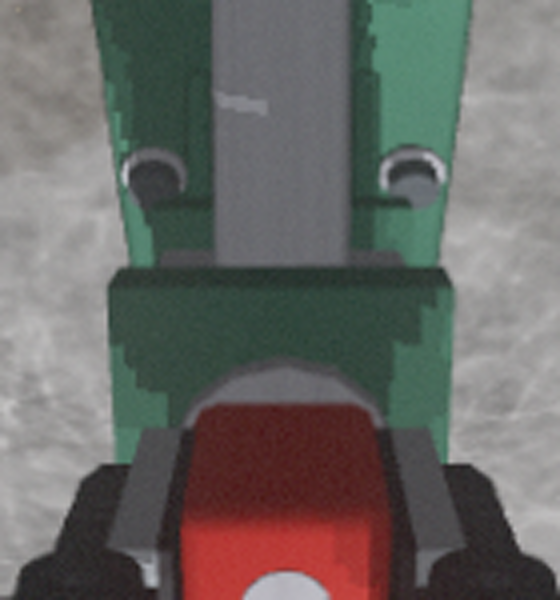

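Now I ease down in 1 mm steps and watch the force for collar contact.

```bash
for i in 1; do python3 -m inch '[{"dp":[0,0,1],"rot":[0,0,0],"grip":1},{"dp":[0,0,0.5],"rot":[0,0,0],"grip":1},{"dp":[0,0,0],"rot":[0,0,0],"grip":1}]'; done; python3 -m inch '[{"dp":[0,0,0.5],"rot":[0,0,0],"grip":1},{"dp":[0,0,0.5],"rot":[0,0,0],"grip":1},{"dp":[0,0,0],"rot":[0,0,0],"grip":1}]'
```

```text
t: 9.15
ee_pos: [0.4973, -0.186, 0.1291]
eef_rot: [[0.989, 0.118, 0.086], [0.146, -0.809, -0.57], [0.002, 0.576, -0.817]]
force: [-0.1, 0.7, -1.2]
opening: 0.263
t: 9.45
ee_pos: [0.4974, -0.1863, 0.1287]
eef_rot: [[0.989, 0.118, 0.086], [0.146, -0.809, -0.57], [0.002, 0.577, -0.817]]
force: [-3.4, 3.1, 5.2]
opening: 0.269
```

```bash
python3 -m inch '[{"dp":[0,0,0.7],"rot":[0,0,0],"grip":1},{"dp":[0,0,0],"rot":[0,0,0],"grip":1}]'; python3 aim.py 12; python3 -c "
from h import *;snap('scene',12)
import cv2
a=cv2.imread('pics/scene12.png');cv2.imwrite('pics/c12.png',cv2.resize(a[110:260,220:380],None,fx=4,fy=4,interpolation=cv2.INTER_CUBIC))"
```

```text
t: 9.65
ee_pos: [0.4975, -0.1863, 0.1287]
eef_rot: [[0.989, 0.118, 0.086], [0.146, -0.808, -0.571], [0.002, 0.577, -0.817]]
force: [-8.7, 7.8, 11.8]
opening: 0.267
[ 0.49746857 -0.18634087  0.12867009] [-8.37057954  6.78516183 11.50565255] [ 0.2421385  -0.05474005 -0.14872769]
tip rel bore in target axes mm [ 0.8781836   0.37784517 81.53842538] fix in tool [-8.00816121e-01 -3.10693039e-02 -8.15357866e+01]
pred bore px [259.55757224 232.80269256]
```

View pics/cw12.png

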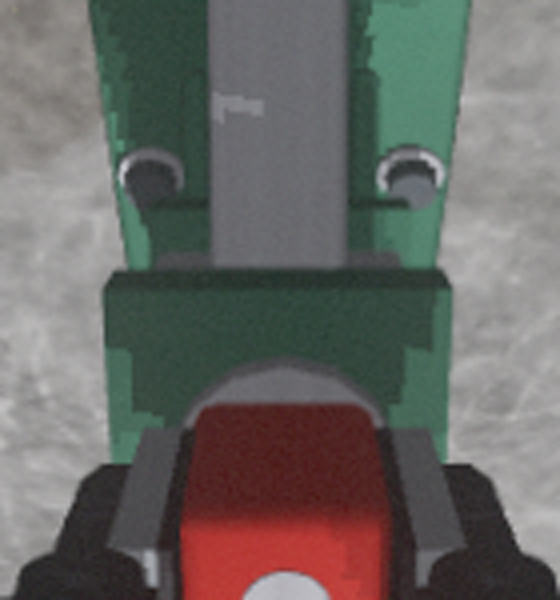

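View pics/c12.png

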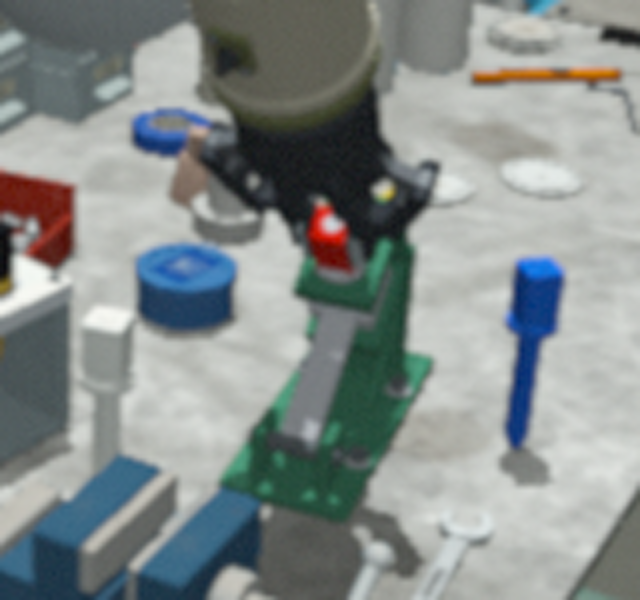

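```bash
python3 -m inch '[{"dp":[-0.5,0,-0.7],"rot":[0,0,0],"grip":1},{"dp":[0,0,0],"rot":[0,0,0],"grip":0.6},{"dp":[0,0,0],"rot":[0,0,0],"grip":0.3},{"dp":[0,0,0],"rot":[0,0,0],"grip":0},{"dp":[0,0,0],"rot":[0,0,0],"grip":0}]'; python3 aim.py 13
```

```text
t: 10.25
ee_pos: [0.4969, -0.1868, 0.1281]
eef_rot: [[0.989, 0.118, 0.085], [0.145, -0.809, -0.57], [0.002, 0.576, -0.817]]
force: [0.1, 1.2, -0.7]
opening: 0.895
[ 0.49684939 -0.18682662  0.12814814] [-0.31685367 -0.47815707  0.14215944] [ 0.18465575 -0.03177099 -0.15922325]
tip rel bore in target axes mm [ 0.15612584  0.30198575 82.19027699] fix in tool [-1.11023413e-01 -3.67241853e-02 -8.21865575e+01]
pred bore px [260.78846765 233.18708139]
```

View pics/wrist13.png

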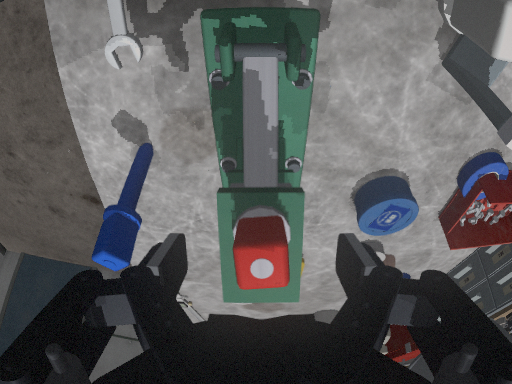

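```bash
python3 -m inch '[{"dp":[0,0,-15],"rot":[0,0,0],"grip":0},{"dp":[0,0,-25],"rot":[0,0,0],"grip":0},{"dp":[0,0,-35],"rot":[0,0,0],"grip":0},{"dp":[0,0,-40],"rot":[0,0,0],"grip":0},{"dp":[0,0,-35],"rot":[0,0,0],"grip":0}]'; python3 -m inch '[{"dp":[0,40,0],"rot":[0,0,0],"grip":0},{"dp":[0,0,0],"rot":[0,0,0],"grip":0},{"dp":[0,0,0],"rot":[0,0,0],"grip":0}]';python3 aim.py 14; python3 -c "
from h import *;snap('scene',14);snap('top',14)
import cv2
a=cv2.imread('pics/scene14.png');cv2.imwrite('pics/c14.png',cv2.resize(a[130:270,170:380],None,fx=3.8,fy=3.8,interpolation=cv2.INTER_CUBIC))"
```

```text
t: 10.8
ee_pos: [0.4838, -0.0991, 0.2532]
eef_rot: [[0.989, 0.118, 0.087], [0.147, -0.809, -0.569], [0.003, 0.576, -0.817]]
force: [0.9, -1.1, 0.3]
opening: 1.0
t: 11.1
ee_pos: [0.4886, -0.1335, 0.2748]
eef_rot: [[0.989, 0.116, 0.086], [0.144, -0.809, -0.57], [0.004, 0.576, -0.817]]
force: [-0.5, 0.7, -0.4]
opening: 0.998
[ 0.48844821 -0.13301993  0.27399042] [0.24736147 0.37950691 0.05276434] [ 0.17555636 -0.04536658 -0.16292316]
tip rel bore in target axes mm [ -0.2074424   39.33070138 -68.52026279] fix in tool [ 4.11072677e-02 -3.95387311e+01  6.83959172e+01]
pred bore px [260.78687967 138.77445889]
```

View pics/wrist14.png

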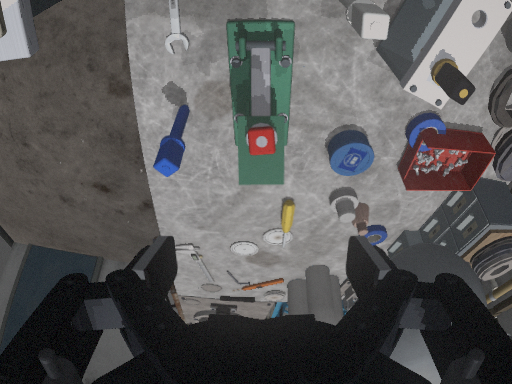

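View pics/c14.png

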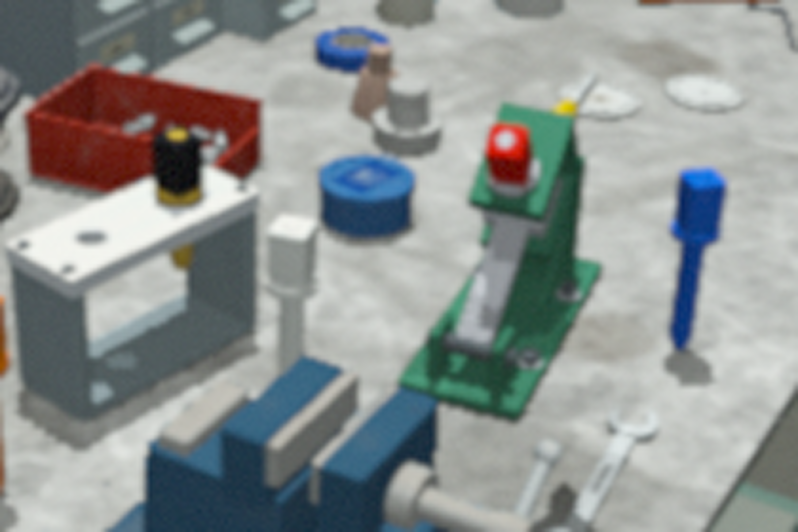

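```bash
python3 - <<'E'
from h import *
Rt=target(-1.423);X=np.array([.4979,-.1946,.118])-Rt[:,2]*.042
print(fproj(ld('wrist14'),X),proj(ld('top14'),X),proj(ld('scene14'),X))
import cv2
for n,(x,y) in {'wrist14':(261,142),'top14':(306,210)}.items():
    i=cv2.imread(f'pics/{n}.png');cv2.imwrite(f'pics/cc{n}.png',cv2.resize(i[y-30:y+30,x-35:x+35],None,fx=8,fy=8,interpolation=cv2.INTER_CUBIC))
E
```

```text
[260.81292429 142.78654944] [299.5522251 213.9139074] [303.00858578 164.93361656]
```

View pics/ccwrist14.png

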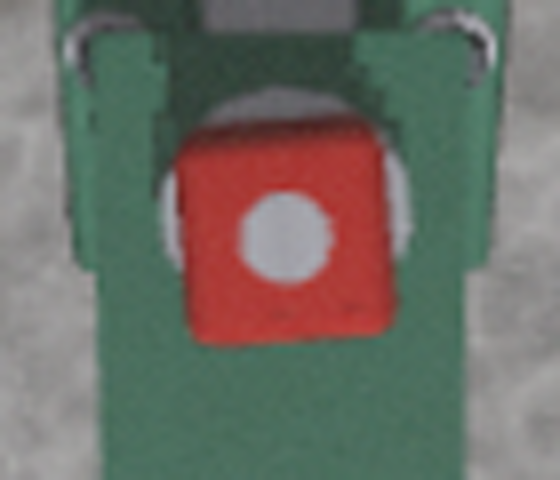

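View pics/cctop14.png

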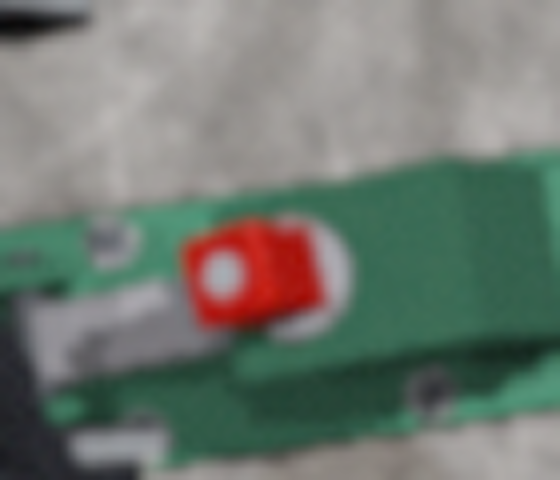

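```bash
python3 -c "
from station import ctrl
print(ctrl.close_job())"
```

```text
the job is handed in; nothing more can be done
None
```

The red-headed long pin is through the upper ear, link eye and lower ear with its collar on the upper ear. I let go, backed the arm off and handed the job in at about 11 s; no verdict was reported.

- **Insertion:** the pin went in without contact force until the collar touched. I pressed up to about 14–17 N and then eased off before opening the gripper. With the collar down, the estimated tip position was about 81.5–82.2 mm below the bore mouth, against 82 mm when home.
- **After release:** the centre of the head's top lay within about 1.4 px of where a seated pin should appear in the wrist view and about 1 px in the top view. That is roughly 1–2 mm.
- **Scene view:** it shows the collar flat on the ear, but I did not measure it because that camera reads a few millimetres off. The fixed rack and bracket came out about 5 mm low in it, so I relied on the other two cameras.
- **Bystanders:** by eye in the final pictures, the short pin, spanner and tin look untouched. I did not measure their positions.
- **Robot:** its force reading was near zero and it was clear of everything.

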